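# Set up the thermometer check

## Task

Get the probe thermometer ready for its check on the grey stand: first turn the black selector knob until its white pointer clicks in at the red mark, then slide the thermometer along its groove until the tip of its probe touches the brass end stop. Leave it lying in the groove and let go of everything; do not disturb the small steel pots or the label roll.

Things in the scene. Friction and masses are not known exactly. Their poses are not given: they have to be found in the camera images.
- stand: thermometer checking stand, fixed. Dark base plate 120 (x) x 220 (y) mm, 8 mm high; origin under its centre on the table, z up. Grey box with the selector knob: x -57 to 19, y -103 to 3, top z 44. Beside it along x = 37: brass stop with its face at y -95 (24 wide, 12 thick, top z 44), aluminium V-groove block y -95 to -5 (24 wide, top z 36), white deck y -3 to 110 (18 wide, top z 26).
- groove_end (a point): the point on the brass stop's face, in the middle of the V-groove, that the probe's tip must touch; stand's axes, so the thermometer is pushed towards the stand's -y
- knob_axis (a point): fixed point on the vertical axis of the selector knob, at the height to grip it (74 mm above the table); stand's axes. The knob is a black upright bar grip 42 mm long, 14 mm wide, from 49 to 83 mm above the table, on a disc of radius 22 mm (top 50 mm above the table). A white line at one end of the bar is the pointer.
- knob_pointer (a point): point 34 mm out from the knob's axis in the direction of the white pointer (13 mm beyond the bar's end, 74 mm above the table): seen from above it lies over the centre of the mark pointed at
- knob (a joint): angle of the selector knob in rad, counter-clockwise from above positive; at 0 the pointer looks along the stand's -x. Range -1.2 to 1.2; clicks into four spring detents at -1.05, -0.35, 0.35 and 1.05, one at each coloured mark. 0.1 N m turns it from one to the next; let go within 0.15 rad of one it snaps in by itself.
- mark_red: red disc, 9 mm across, set in the top of the grey box 34 mm from the knob's axis: the mark to select. It may sit at either end of the row of four marks. Origin at its centre, on the top face of the box.
- mark_blue: blue disc, 9 mm across, at the other end of the row of marks
- mark_yellow: yellow disc, 9 mm across, one of the two middle marks
- mark_green: green disc, 9 mm across, the other middle mark
- thermometer: loose probe thermometer, 50 to 85 g: red handle 26 mm wide (x), 82 long (y 7 to 89), 14 high; steel probe rod 3.6 mm thick along -y, tip at y -90. Origin on its underside, z up. At the start the rod lies in the V-groove and the handle on the deck (wider than the deck, its rear up to 37 mm past the deck's end), drawn back 25 to 63 mm from the stop. It slides easily (under 1 N).
- probe_tip (a point): the tip of the thermometer's probe (thermometer's axes)
- handle_end (a point): middle of the flat rear end face of the handle, 33 mm above the table; pushing here towards the stop slides the thermometer home (thermometer's axes)
- cabinet_top (a point): middle of the top of the fixed plywood cabinet, 168 mm high, 204 (x) x 216 (y) mm, with drawer pulls up to 25 mm out on its far (+x) side; pass over it or round it. A tall hand press stands to the right, at y below -0.30 m, and a blue box 100 mm high or less nearer the robot.
- garnish_pot: loose small steel pot with green garnish, 70 mm across, 36 mm high, origin under its centre: leave alone
- empty_pot: loose small empty steel pot, 62 mm across, 30 mm high, origin under its centre: leave alone
- label_roll: loose roll of cream labels lying flat, 68 mm across, 35 mm high, origin under its centre: leave alone

How it is judged (in metres and radians):
On the way, in this order (a step that is already met when the one before it is completed fails the run):
1. the knob points at the red mark (horizontal distance between knob_pointer and mark_red below 0.005 m and velocity of joint knob between -0.05 and 0.05 rad/s), for 0.2 s.
2. the probe's tip touches the end stop (y of probe_tip in the frame of groove_end below 0.0025 m and x of probe_tip in the frame of groove_end between -0.003 and 0.003 m and z of probe_tip in the frame of groove_end between -0.004 and 0.004 m and angle between the y axis of thermometer and the y axis of stand, either way round below 0.05 rad and linear speed of thermometer below 0.01 m/s), for 0.2 s.
At the end, for the whole second after the job is handed in: The knob rests with its pointer at the red mark (within 5 mm at the marks, about 8 degrees); the thermometer lies at rest in the groove, parallel to it within 0.05 rad, its tip within 2.5 mm of the end stop and within 3 mm sideways and 4 mm in height of the groove's middle (all of step 1 and all of step 2); the robot touches nothing.
It fails at once if the green garnish pot is moved by more than 20 mm or tipped (distance of garnish_pot from where it was at the start of the episode above 0.02 m or angle between garnish_pot's own z axis and vertical above 0.35 rad).
It fails at once if the empty pot is moved by more than 20 mm or tipped (distance of empty_pot from where it was at the start of the episode above 0.02 m or angle between empty_pot's own z axis and vertical above 0.35 rad).
It fails at once if the label roll is moved by more than 20 mm or tipped (distance of label_roll from where it was at the start of the episode above 0.02 m or angle between label_roll's own z axis and vertical above 0.35 rad).
It also fails if it takes over 48 s, if anything falls off the work surface, if the arm or the gripper's body presses on something with over 40 N, if the wrist force passes 120 N, or if a joint passes its speed limit or range.

## Robot

A 7-joint arm with a two-finger parallel gripper is mounted at the origin on the work surface; the furniture and walls round the work are solid. World frame = base frame: x ahead of the robot, y to its left, z up, the work surface at z = 0. Lengths are in m, angles in degrees, forces in N, time in s.
With the tool pointing down it reaches from about 0.425 to 0.875 m from the base axis. Payload 4.7 kg.
Tool frame: the origin (TCP) lies at the very end of the fingers, on their centre line; the grasp point (between the pads) lies env.tcp_to_grasp behind it (env.tcp_to_grasp is the distance from the TCP to the grasp point, in m); z points along the fingers, x is the direction in which the jaws open and shut, and the axes are right-handed (so a half turn about z gives the same grasp; the last joint's range is limited). The gripper opens to 87 mm and grips with 3 to 60 N. Pads are 19 mm wide; open, the fingers measure 117 mm over their backs; the gripper's body (75 mm by 190 mm) begins 51 mm behind the grasp point.
Start: joints at [0.808, 18.392, -4.016, 83.108, 1.295, 78.541, -3.26], TCP at [0.65, -0, 0.223] pointing down, gripper open.
Joint ranges: [-163.93, 163.93], [-17.29, 119.83], [-79.2, 71.16], [3.27, 140.29], [-89.18, 269.18], [5.43, 117.66], [-154.24, 154.24]. Speed limits (degrees/s): [147.25, 147.25, 180, 180, 180, 180, 180].

## Interface

Orientations are given as [roll, pitch, yaw] about the fixed x, y, z axes, in that order (R = Rz(yaw) Ry(pitch) Rx(roll)).
In Python, from cell import env gives the robot as it stands. The module is installed in compiled form; this text tells all that it offers.
- The arm moves only by the tool send_rows, never from a script. Its argument "steps" is a list of rows, each a list of 3 entries, a list of its own where there are three numbers: the shift along the tool's x, y, z in m, then the turn, a rotation vector about the tool's x, y, z in rad, then the finger opening in m, from 0 to 0.087. A call has exactly 5 rows; each row is the pose to reach, as a shift and turn from the pose commanded when the call began, along the tool's axes at that moment; what a row does not reach only later rows make up. A row lasts 1/12 s, in which the tool goes at most 41.7 mm and 7.16 degrees, less where a joint would pass 70% of its speed; a pose out of reach is approached as far as the arm can. A call with a gripper value outside its range is refused whole. The fingers move at their own pace and stop on an object; "grip_force" is the grip in N (left out, the last holds). Time passes only in rows, so rows that repeat a pose let the fingers close, or fill a call up. It gives the time, the measured TCP pose, the force and the opening at its end, in the units of the state.
- env.get_obs(): the state, without advancing time (a new reading comes with each control period).
- env.read_camera(name): name is "scene" or "side" or "wrist"; returns a dict with "pixels" (384x512x3 uint8, red, green, blue), "fx", "fy", "cx", "cy" (pixels), "position" and "rotation" of the camera in the world. Camera axes: x right, y up, looking along -z (the intrinsics and any distortion apply to the point x, -y, -z); pixel columns grow to the right and rows downward; lengths in m; the calibration is good to about 2 mm. A picture is of the moment at which its call begins. There is no depth.
- env.sign_off(): hands the job in, once; it reports no verdict.
The state is a dict: "time_s": time; "qpos": joint angles; "joint_velocities": joint speeds; "effort": joint torques, N m; "tool_pos": TCP position; "tool_rot": TCP orientation; "force": force on the tool from outside, world axes, zero at the start; "wrist_torque": the same for the moment, N m; "grip_width": finger opening in m.
Only numpy, scipy, OpenCV 4.12 (cv2) and the standard library are available. Lean on these libraries where they do the work, as an engineer would, in place of code of your own. Each camera call takes 0.05 s, during which the arm holds its last target.

## Working session

There is one attempt and no reset: what is moved stays moved. The work goes in short steps, Python scripts to look and compute and a tool call to move; the robot and the scene stay as the last step left them, time stands still between calls to the robot, and variables do not carry over. Pictures are saved under pics/ and viewed, and the job is handed in when it is done.

Besides the shell and the picture viewer there is one more tool, called by a JSON object that holds its "fn" and its "kwargs". send_rows: Moves the arm, as the interface text tells. Its arguments: {"type":"object","properties":{"steps":{"type":"array"},"grip_force":{"type":"number"}},"required":["steps"]}

```bash
mkdir -p pics; cat > h.py <<'E'
import numpy as np, cv2
from cell import env
def snap(name,tag):
    c=env.read_camera(name); cv2.imwrite(f'pics/{tag}.png',cv2.cvtColor(np.asarray(c['pixels']),cv2.COLOR_RGB2BGR)); return c
def ray(c,u,v):
    d=np.array([(u-c['cx'])/c['fx'],-(v-c['cy'])/c['fy'],-1.]); R=np.asarray(c['rotation'])
    if R.shape!=(3,3): print('rot',R)
    d=R@d; return np.asarray(c['position']),d/np.linalg.norm(d)
def plane(c,u,v,z):
    p,d=ray(c,u,v); return p+d*(z-p[2])/d[2]
def tri(a,b):
    (p,d),(q,e)=a,b
    A=np.array([d,-e]).T; s=np.linalg.lstsq(A,q-p,rcond=None)[0]
    x,y=p+s[0]*d,q+s[1]*e; return (x+y)/2,np.linalg.norm(x-y)
def proj(c,P):
    v=np.asarray(c['rotation']).T@(np.asarray(P)-np.asarray(c['position'])); return c['cx']+c['fx']*v[0]/-v[2], c['cy']-c['fy']*v[1]/-v[2]
E
python3 - <<'E'
from h import *
for n in ['scene','side','wrist']:
    c=snap(n,n+'0'); print(n,{k:(np.round(v,3).tolist() if k!='pixels' else 0) for k,v in c.items()})
print(env.get_obs(),env.tcp_to_grasp)
E
```

```text
scene {'pixels': 0, 'fx': 387.36, 'fy': 387.36, 'cx': 257.541, 'cy': 195.685, 'position': [0.051, 0.7, 0.967], 'rotation': [43.937, -0.098, -143.223]}
side {'pixels': 0, 'fx': 433.272, 'fy': 433.272, 'cx': 254.465, 'cy': 184.363, 'position': [0.242, -0.857, 0.878], 'rotation': [51.691, 0.533, -16.769]}
wrist {'pixels': 0, 'fx': 316.492, 'fy': 316.492, 'cx': 253.66, 'cy': 199.192, 'position': [0.651, 0.072, 0.384], 'rotation': [-15.633, 0.094, -0.076]}
{'time_s': 0.15, 'qpos': array([ 0.80829097, 18.42844576, -4.01735466, 83.15876895,  1.2965048 ,
       78.54175275, -3.26004081]), 'joint_velocities': array([ 0.03479525, -0.11600446, -0.06797278, -0.13888102, -0.02410866,
        0.04853046,  0.03608755]), 'effort': array([ 2.16972071e-04, -4.91794288e+01, -4.04079035e-01, -3.12878716e+01,
       -6.39387709e-02,  4.04033612e-02,  9.90178205e-05]), 'tool_pos': array([ 6.49577148e-01, -4.21037315e-05,  2.21723428e-01]), 'tool_rot': array([1.79993980e+02, 8.36574643e-02, 3.08566502e-03]), 'force': array([0.06337058, 0.19863531, 0.0468453 ]), 'wrist_torque': array([-0.00599467, -0.02969163,  0.05291211]), 'grip_width': 0.08698493520922741} 0.0187
```

```bash
python3 - <<'E'
s=open('h.py').read()
s=s.replace("from cell import env","from cell import env\nfrom scipy.spatial.transform import Rotation as Ro\nimport pickle")
s=s.replace("return c\n","c['rotation']=Ro.from_euler('xyz',c['rotation'],degrees=True).as_matrix(); pickle.dump(c,open(f'pics/{tag}.pkl','wb')); return c\ndef load(tag): return pickle.load(open(f'pics/{tag}.pkl','rb'))\n",1)
open('h.py','w').write(s)
E
python3 - <<'E'
from h import *
for n in ['scene','side','wrist']: c=snap(n,n+'1')
E
```

```text
(no output)
```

View pics/scene0.png

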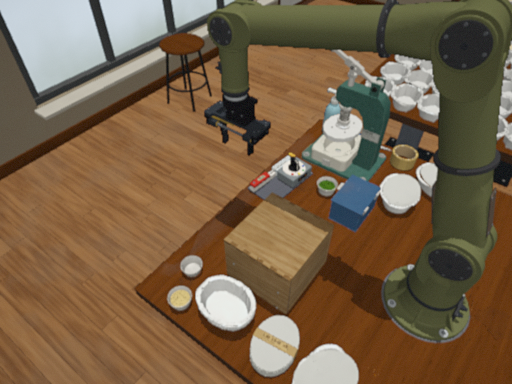

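View pics/side0.png

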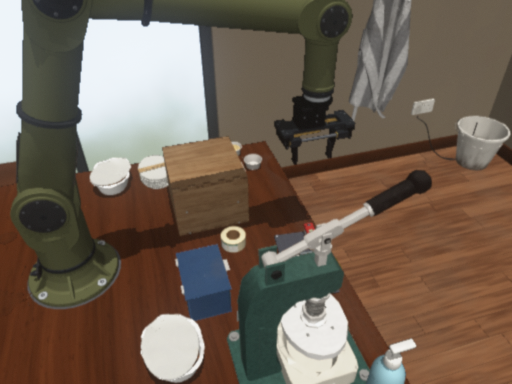

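View pics/wrist0.png

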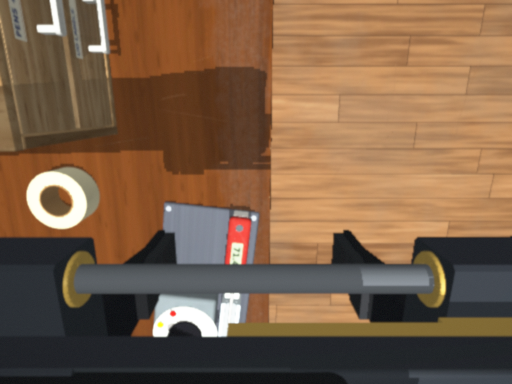

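```bash
python3 - <<'E'
from h import *
w=load('wrist1');s=load('scene1')
for (u,v,z) in [(168,207,.008),(255,217,.008),(237,220,.04),(172,313,.044),(160,324,.044),(185,330,.05),(62,198,.035)]: print(u,v,plane(w,u,v,z).round(3))
for (u,v,z) in [(293,160,.083),(262,182,.04),(327,187,.036),(265,270,.168),(352,160,.3)]: print('scene',plane(s,u,v,z).round(3))
E
```

```text
168 207 [ 0.544 -0.043  0.008]
255 217 [ 0.652 -0.056  0.008]
237 220 [ 0.631 -0.049  0.04 ]
172 313 [ 0.549 -0.169  0.044]
160 324 [ 0.533 -0.185  0.044]
185 330 [ 0.565 -0.19   0.05 ]
62 198 [ 0.431 -0.024  0.035]
scene [ 0.564 -0.195  0.083]
scene [ 0.611 -0.078  0.04 ]
scene [ 0.421 -0.195  0.036]
scene [0.347 0.271 0.168]
scene [ 0.314 -0.068  0.3  ]
```

{"fn": "send_rows", "kwargs": {"steps": [[[-0.01,0.035,0],[0,0,0],0.087],[[-0.02,0.075,0],[0,0,0],0.087],[[-0.03,0.115,0],[0,0,0],0.087],[[-0.04,0.155,0],[0,0,0],0.087],[[-0.04,0.18,0],[0,0,0],0.087]]}}

```text
time_s: 0.72
tool_pos: [0.6074, -0.1862, 0.223]
tool_rot: [179.8, 0.1, -0.3]
force: [1.0, -1.1, 0.5]
grip_width: 0.087
```

```bash
python3 - <<'E'
from h import *
for n in ['scene','wrist']: c=snap(n,n+'2')
o=env.get_obs(); print(o['tool_pos'],o['tool_rot'],o['time_s'],o['force'])
E
```

```text
[ 0.60808509 -0.18809725  0.22262371] [ 1.79765288e+02  2.92980132e-02 -5.97060678e-01] 0.8167 [-0.20042311 -0.07775858 -0.2519375 ]
```

View pics/wrist2.png

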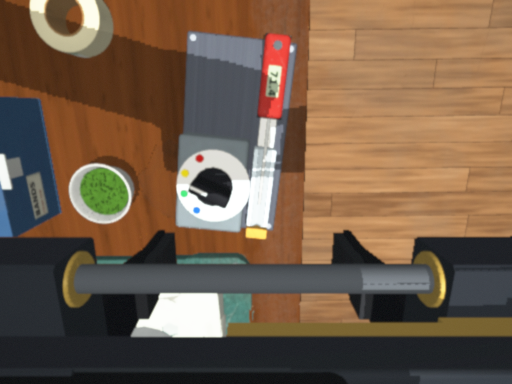

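View pics/scene2.png

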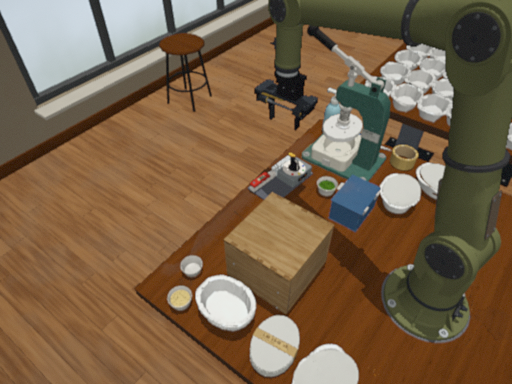

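```bash
python3 - <<'E'
from h import *
c=load('wrist2');im=cv2.cvtColor(c['pixels'],cv2.COLOR_RGB2BGR)[20:245,165:315]
cv2.imwrite('pics/z2.png',cv2.resize(im,None,fx=2.6,fy=2.6,interpolation=cv2.INTER_CUBIC))
hsv=cv2.cvtColor(c['pixels'],cv2.COLOR_RGB2HSV)
P={}
for n,lo,hi in [('red',(0,170,120),(6,255,255)),('yellow',(24,150,120),(33,255,255)),('green',(45,120,80),(80,255,255)),('blue',(105,140,100),(120,255,255)),('brass',(18,100,120),(28,255,255))]:
    m=cv2.inRange(hsv,lo,hi); m[:, :168]=0; m[:,310:]=0; m[240:]=0
    k,l,st,ce=cv2.connectedComponentsWithStats(m)
    for i in range(1,k):
        if st[i,4]>12: print(n,st[i],ce[i].round(1),plane(c,*ce[i],.044).round(4))
E
```

```text
red [ 259   33   32   85 1330] [273.3  74.2] [ 0.6294 -0.0856  0.044 ]
red [197 156   6   5  24] [199.3 158. ] [ 0.5498 -0.169   0.044 ]
yellow [182 170   6   6  31] [184.5 172.6] [ 0.5326 -0.1848  0.044 ]
green [181 191   6   5  26] [183.5 193. ] [ 0.5299 -0.2079  0.044 ]
blue [194 208   5   5  22] [196.1 209.9] [ 0.5427 -0.2278  0.044 ]
brass [181 170   8   7  44] [184.4 172.8] [ 0.5325 -0.1851  0.044 ]
brass [246 226  21  13 233] [255.9 232.3] [ 0.61   -0.2559  0.044 ]
```

View pics/z2.png

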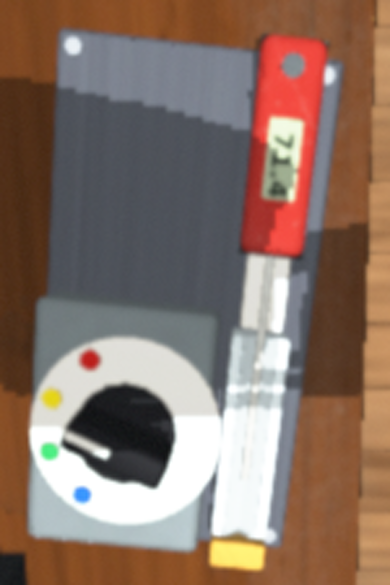

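```bash
cat > m.py <<'E'
from h import *
from scipy.optimize import least_squares
ang=np.array([-1.05,-.35,.35,1.05])
def marks(tag):
    c=load(tag);hsv=cv2.cvtColor(c['pixels'],cv2.COLOR_RGB2HSV); out=[]
    for n,lo,hi in [('red',(0,170,120),(6,255,255)),('yellow',(24,150,120),(33,255,255)),('green',(45,120,80),(80,255,255)),('blue',(105,140,100),(120,255,255))]:
        m=cv2.inRange(hsv,lo,hi); m[:, :140]=0; m[:,310:]=0
        k,l,st,ce=cv2.connectedComponentsWithStats(m)
        b=[ce[i] for i in range(1,k) if 12<st[i,4]<70]; out.append(b[0] if b else None)
    return c,out
def fit(c,px,z=.044):
    Q=np.array([plane(c,*p,z)[:2] for p in px])
    # similarity free scale
    f=lambda x: np.ravel(np.array([x[0]-x[3]*np.cos(ang+x[2]),x[1]-x[3]*np.sin(ang+x[2])]).T-Q)
    r=least_squares(f,[.565,-.195,-.1,.034]); return r.x,r.fun
E
python3 - <<'E'
from m import *
c,px=marks('wrist2'); x,res=fit(c,px); print(x,np.degrees(x[2]),res.round(4))
c1,p1=marks('wrist1'); print(p1)
for a,b in zip(px,p1):
    if a is not None and b is not None: print(tri(ray(c,*a),ray(c1,*b)))
E
```

```text
[ 0.56307997 -0.20038437 -0.12295176  0.03411606] -7.0446170202973315 [ 0.      0.0001  0.0001 -0.     -0.     -0.0002 -0.0001  0.0001]
[None, array([159.5, 324. ]), None, None]
(array([ 0.53270565, -0.18454846,  0.04511467]), np.float64(0.0003698189199348297))
```

```bash
python3 - <<'E'
from m import *
c=load('wrist2')
A=np.array([.5631,-.2004])
print('axis base/top',proj(c,[*A,.05]),proj(c,[*A,.083]))
for (u,v) in [(62,437),(108,455)]:
    p=plane(c,165+u/2.6,20+v/2.6,.083)[:2]-A; print(p.round(4),np.hypot(*p).round(4),np.degrees(np.arctan2(p[1],p[0])))
g=cv2.cvtColor(c['pixels'],cv2.COLOR_RGB2BGR)[150:225,170:255]
cv2.imwrite('pics/z3.png',cv2.resize(g,None,fx=9,fy=8,interpolation=cv2.INTER_NEAREST))
E
```

```text
axis base/top (np.float64(212.29762817562144), np.float64(187.40441296810377)) (np.float64(208.0880133457626), np.float64(195.41791306811461))
[-0.0185  0.0077] 0.02 157.36377725012284
[-0.0015  0.0004] 0.0016 163.46832489370095
```

View pics/z3.png

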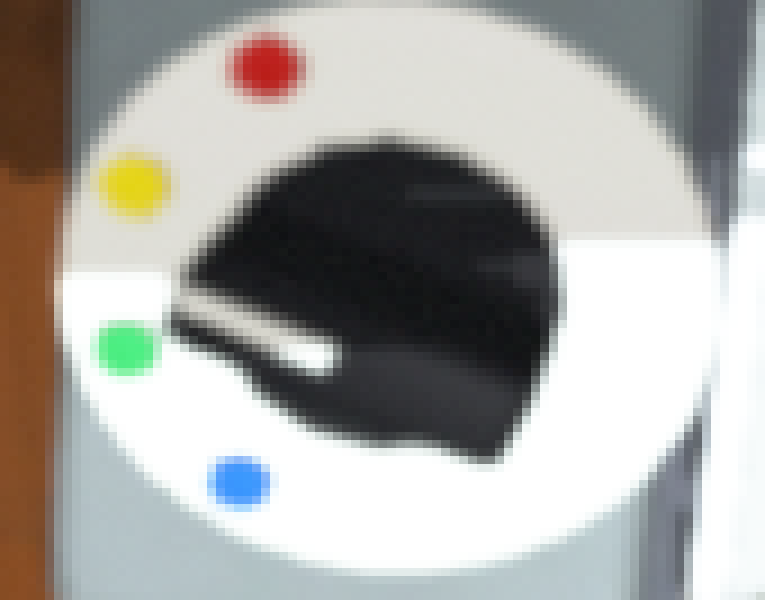

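```bash
python3 - <<'E'
from h import *
s=load('scene2');c=snap('side','side2');w=load('wrist2')
for n,a,b in [('disc',(343,120),(315,323)),('ball',(315,32),(420,181)),('leverlow',(380,82),(270,258)),('bottle',(333,108),(395,370))]:
    print(n,tri(ray(s,*a),ray(c,*b)))
for p in [(303,160),(325,140),(320,132),(362,178),(366,178)]: print('base',p,plane(s,*p,.01).round(3),plane(s,*p,.1).round(3))
for p in [(90,257),(250,257),(250,320)]: print('w',plane(w,*p,.01).round(3))
for n,z in (('scene2',(290,20,410,190)),('side2',(220,160,440,384))):
    im=cv2.imread(f'pics/{n}.png')[z[1]:z[3],z[0]:z[2]]
    cv2.imwrite(f'pics/{n}z.png',cv2.resize(im,None,fx=3 if n=='side2' else 3.5,fy=2.6 if n=='side2' else 3.5,interpolation=cv2.INTER_CUBIC))
E
```

```text
disc (array([ 0.49448743, -0.417799  ,  0.15018195]), np.float64(0.011374781167316054))
ball (array([ 0.64909018, -0.40374112,  0.44151714]), np.float64(0.013174303774174185))
leverlow (array([ 0.3989778 , -0.40289491,  0.3452699 ]), np.float64(0.0025462695768360367))
bottle (array([ 0.600523  , -0.53113588,  0.10661377]), np.float64(0.00928152165222489))
base (303, 160) [ 0.576 -0.292  0.01 ] [ 0.527 -0.199  0.1  ]
base (325, 140) [ 0.571 -0.448  0.01 ] [ 0.522 -0.34   0.1  ]
base (320, 132) [ 0.613 -0.481  0.01 ] [ 0.56 -0.37  0.1 ]
base (362, 178) [ 0.354 -0.335  0.01 ] [ 0.325 -0.238  0.1  ]
base (366, 178) [ 0.343 -0.344  0.01 ] [ 0.315 -0.246  0.1  ]
w [ 0.394 -0.301  0.01 ]
w [ 0.602 -0.304  0.01 ]
w [ 0.6  -0.4   0.01]
```

View pics/scene2z.png

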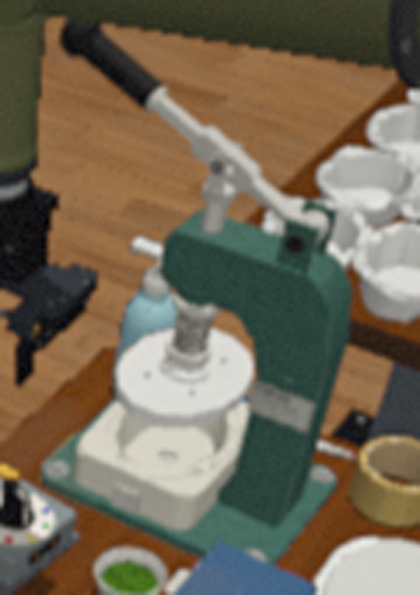

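View pics/side2z.png

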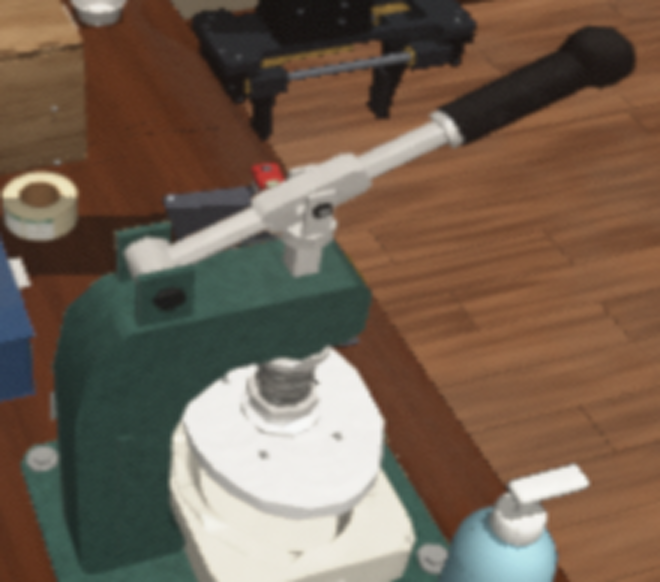

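{"fn": "send_rows", "kwargs": {"steps": [[[-0.01,0.005,0],[0,0,-0.12],0.087],[[-0.02,0.01,0],[0,0,-0.24],0.087],[[-0.03,0.015,0.01],[0,0,-0.36],0.087],[[-0.04,0.02,0.03],[0,0,-0.48],0.087],[[-0.047,0.02,0.05],[0,0,-0.6],0.087]]}}

```text
time_s: 1.28
tool_pos: [0.5634, -0.1993, 0.1729]
tool_rot: [179.9, -0.1, 34.8]
force: [0.7, 0.3, 0.5]
grip_width: 0.0869
```

{"fn": "send_rows", "kwargs": {"steps": [[[0,0,0],[0,0,-0.12],0.087],[[0,0,0],[0,0,-0.24],0.087],[[0,0,0],[0,0,-0.36],0.087],[[0,0,0],[0,0,-0.48],0.087],[[0,0,0],[0,0,-0.5],0.087]]}}

```text
time_s: 1.7
tool_pos: [0.5637, -0.1977, 0.1726]
tool_rot: [-180.0, -0.1, 63.4]
force: [0.2, 0.6, -0.8]
grip_width: 0.0871
```

```bash
python3 - <<'E'
from h import *
c=snap('wrist','wrist3')
o=env.get_obs(); print(o['tool_pos'],o['tool_rot'],o['time_s'],o['qpos'])
E
```

```text
[ 0.56359586 -0.19801513  0.17256049] [-1.79988597e+02 -5.39516103e-02  6.31856042e+01] 1.75 [21.0188721  13.78569236 -4.87604377 94.71345453  1.1653496  71.5537588
 79.0994435 ]
```

View pics/wrist3.png

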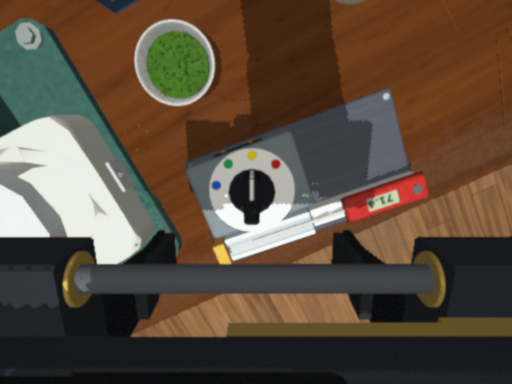

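```bash
python3 - <<'E'
from m import *
a,pa=marks('wrist2'); b,pb=marks('wrist3')
print(pb); x,r=fit(b,pb); print(x,np.degrees(x[2]),r.round(4))
for p,q in zip(pa,pb): print(tri(ray(a,*p),ray(b,*q)))
z={}
for t,c in (('w2',a),('w3',b)):
    hsv=cv2.cvtColor(c['pixels'],cv2.COLOR_RGB2HSV)
    m=cv2.inRange(hsv,(0,150,90),(8,255,255))|cv2.inRange(hsv,(174,150,90),(180,255,255)); m[240:]=0
    cn=max(cv2.findContours(m,0,2)[0],key=cv2.contourArea); rc=cv2.minAreaRect(cn); bx=cv2.boxPoints(rc); print(t,rc,bx.tolist())
    print([plane(c,*p,.04).round(4).tolist() for p in bx])
    mb=cv2.inRange(hsv,(18,100,120),(28,255,255)); mb[:, :200]=0; mb[:165]=0; mb[265:]=0; 
    cn=max(cv2.findContours(mb,0,2)[0],key=cv2.contourArea); rc=cv2.minAreaRect(cn); bx=cv2.boxPoints(rc); print('brass',rc)
    print([plane(c,*p,.044).round(4).tolist() for p in bx])
    g=cv2.imread('pics/wrist2.png' if t=='w2' else 'pics/wrist3.png')
E
```

```text
[array([275.16216216, 163.59459459]), array([251.57142857, 154.67346939]), array([227.97674419, 163.58139535]), array([215.83333333, 184.95238095])]
[ 0.56343094 -0.2003634  -0.11604244  0.03408829] -6.648741998858802 [-0.      0.0001  0.0001 -0.0001 -0.0001 -0.0001 -0.      0.0001]
(array([ 0.54992089, -0.16906193,  0.04431946]), np.float64(0.0001687222034763429))
(array([ 0.53276036, -0.18481759,  0.04438918]), np.float64(0.00019941947035254028))
(array([ 0.53019991, -0.20778957,  0.04509279]), np.float64(0.00043110956821461056))
(array([ 0.54293875, -0.22749597,  0.04532092]), np.float64(0.00020565054651047228))
w2 ((272.5985412597656, 74.7806167602539), (27.293054580688477, 84.44424438476562), 7.800187587738037) [[253.34793090820312, 114.7599868774414], [264.8086242675781, 31.09706687927246], [291.8491516113281, 34.801246643066406], [280.3884582519531, 118.46416473388672]]
[[0.6088, -0.1248, 0.04], [0.6211, -0.0454, 0.04], [0.6478, -0.0491, 0.04], [0.6373, -0.1289, 0.04]]
brass ((256.0, 232.0), (12.0, 20.0), 90.0)
[[0.5987, -0.2479, 0.044], [0.6217, -0.2482, 0.044], [0.6216, -0.2631, 0.044], [0.5984, -0.2628, 0.044]]
w3 ((385.9823913574219, 197.44989013671875), (27.406965255737305, 87.8537368774414), 70.60218048095703) [[339.99774169921875, 199.11349487304688], [422.864501953125, 169.93505859375], [431.967041015625, 195.78628540039062], [349.10028076171875, 224.9647216796875]]
[[0.6101, -0.1281, 0.04], [0.6187, -0.0472, 0.04], [0.6469, -0.0475, 0.04], [0.6388, -0.1302, 0.04]]
brass ((221.70103454589844, 254.57733154296875), (23.1498966217041, 12.996431350708008), 66.03751373291016)
[[0.5964, -0.2622, 0.044], [0.5967, -0.249, 0.044], [0.6214, -0.2514, 0.044], [0.6212, -0.2649, 0.044]]
```

{"fn": "send_rows", "kwargs": {"steps": [[[-0.002,0.001,0.03],[0,0,0],0.06],[[-0.002,0.001,0.06],[0,0,0],0.06],[[-0.002,0.001,0.09],[0,0,0],0.06],[[-0.002,0.001,0.112],[0,0,0],0.06],[[-0.002,0.001,0.117],[0,0,0],0.06]]}}

```text
time_s: 2.17
tool_pos: [0.5602, -0.2, 0.0512]
tool_rot: [-179.6, 0.0, 62.9]
force: [-1.3, 0.3, -0.9]
grip_width: 0.0637
```

{"fn": "send_rows", "kwargs": {"steps": [[[0,0,0],[0,0,0],0.03],[[0,0,0],[0,0,0],0.005],[[0,0,0],[0,0,0],0.005],[[0,0,0],[0,0,0],0.005],[[0,0,0],[0,0,0],0.005]], "grip_force": 15}}

```text
time_s: 2.58
tool_pos: [0.5641, -0.2026, 0.0573]
tool_rot: [179.8, -0.0, 63.0]
force: [-1.0, -0.1, 0.6]
grip_width: 0.0347
```

{"fn": "send_rows", "kwargs": {"steps": [[[0,0,0],[0,0,0],0.005],[[0,0,0],[0,0,0],0.005],[[0,0,0],[0,0,0],0.005],[[0,0,0],[0,0,0],0.005],[[0,0,0],[0,0,0],0.005]]}}

```text
time_s: 3.0
tool_pos: [0.5644, -0.2002, 0.0561]
tool_rot: [179.9, -0.2, 63.1]
force: [3.3, 5.1, 2.1]
grip_width: 0.0138
```

{"fn": "send_rows", "kwargs": {"steps": [[[0,0,0],[0,0,0.08],0.005],[[0,0,0],[0,0,0.16],0.005],[[0,0,0],[0,0,0.24],0.005],[[0,0,0],[0,0,0.32],0.005],[[0,0,0],[0,0,0.4],0.005]]}}

```text
time_s: 3.42
tool_pos: [0.5638, -0.201, 0.0561]
tool_rot: [-180.0, -0.1, 39.9]
force: [0.5, 3.8, 2.4]
grip_width: 0.0136
```

{"fn": "send_rows", "kwargs": {"steps": [[[0,0,0],[0,0,0.08],0.005],[[0,0,0],[0,0,0.16],0.005],[[0,0,0],[0,0,0.24],0.005],[[0,0,0],[0,0,0.3],0.005],[[0,0,0],[0,0,0.3],0.005]]}}

```text
time_s: 3.83
tool_pos: [0.5632, -0.2014, 0.0561]
tool_rot: [-180.0, -0.0, 22.9]
force: [-0.5, 4.4, 4.2]
grip_width: 0.0139
```

```bash
python3 - <<'E'
from h import *
c=snap('wrist','wrist4')
o=env.get_obs(); print(o['tool_pos'],o['tool_rot'],o['time_s'],o['force'],o['wrist_torque'],o['grip_width'])
E
```

```text
[ 0.56321884 -0.20136832  0.05606524] [-1.79959893e+02 -2.23718268e-02  2.30303245e+01] 3.8833 [-1.03444827  4.61952106  5.04976077] [ 0.90602166  0.07386748 -0.03532795] 0.013589337347671402
```

View pics/wrist4.png

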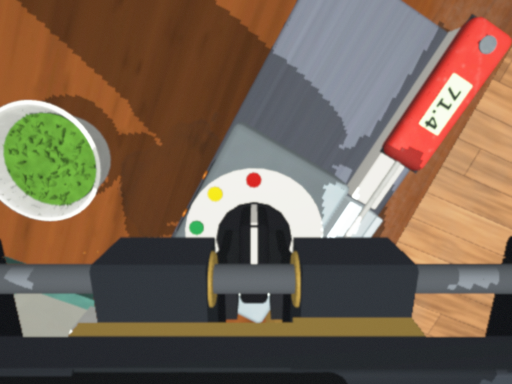

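{"fn": "send_rows", "kwargs": {"steps": [[[0,0,0],[0,0,0],0.05],[[0,0,0],[0,0,0],0.05],[[0,0,0],[0,0,0],0.05],[[0,0,0],[0,0,0],0.05],[[0,0,-0.005],[0,0,0],0.05]]}}

```text
time_s: 4.3
tool_pos: [0.5618, -0.2027, 0.0594]
tool_rot: [-179.9, 0.1, 22.9]
force: [-0.7, 0.2, 0.6]
grip_width: 0.0392
```

{"fn": "send_rows", "kwargs": {"steps": [[[0,0,-0.03],[0,0,0],0.05],[[0,0,-0.06],[0,0,0],0.05],[[0,0,-0.09],[0,0,0],0.05],[[0,0,-0.12],[0,0,0],0.05],[[0,0,-0.12],[0,0,0],0.05]]}}

```text
time_s: 4.72
tool_pos: [0.5666, -0.2038, 0.1882]
tool_rot: [179.6, -0.5, 22.9]
force: [0.8, 0.7, 2.1]
grip_width: 0.0499
```

```bash
python3 - <<'E'
from h import *
c=snap('wrist','wrist5')
o=env.get_obs(); print(o['tool_pos'],o['tool_rot'],o['time_s'],o['force'],o['grip_width'])
E
```

```text
[ 0.56534268 -0.20342097  0.18515317] [179.68750144  -0.34591899  22.90815022] 4.7667 [ 0.14746508  0.30444437 -0.8447759 ] 0.049521024780384164
```

View pics/wrist5.png

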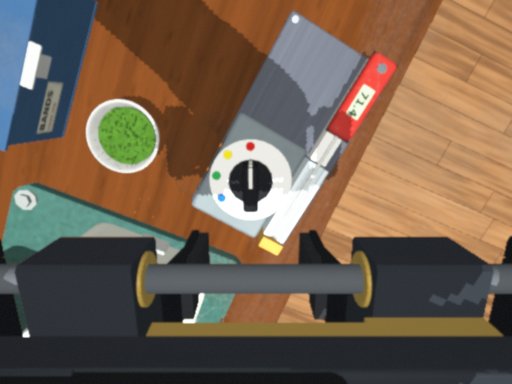

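```bash
python3 - <<'E'
from m import *
b,pb=marks('wrist5'); print(pb)
Y=np.radians(-6.85);u=np.array([-np.sin(Y),np.cos(Y)])
red=plane(b,*pb[0],.044) if pb[0] is not None else 0; print('red',red)
E5={}
for t in ('wrist2','wrist3','wrist5'):
    c=load(t);hsv=cv2.cvtColor(c['pixels'],cv2.COLOR_RGB2HSV)
    m=cv2.inRange(hsv,(0,150,90),(8,255,255))|cv2.inRange(hsv,(174,150,90),(180,255,255)); m[240:]=0
    cn=max(cv2.findContours(m,0,2)[0],key=cv2.contourArea); rc=cv2.minAreaRect(cn)
    bx=cv2.boxPoints(rc); W=np.array([plane(c,*p,.04)[:2] for p in bx]); o=np.argsort(W@u)
    e=bx[o[2:]].mean(0); f=bx[o[:2]].mean(0); E5[t]=(c,e,f); print(t,'rear',W[o[2:]].mean(0),'front',W[o[:2]].mean(0))
    # dot on handle: grey screw
for a,b2 in (('wrist2','wrist3'),('wrist3','wrist5'),('wrist2','wrist5')):
    for k in (1,2): print(k,tri(ray(E5[a][0],*E5[a][k]),ray(E5[b2][0],*E5[b2][k])))
# white pointer line in wrist5
g=cv2.cvtColor(b['pixels'],cv2.COLOR_RGB2GRAY)[150:215,235:270]; 
A=np.array([.5633,-.2004])
k,l,st,ce=cv2.connectedComponentsWithStats((g>120).astype(np.uint8))
for i in range(1,k):
    if 15<st[i,4]<120:
        ys,xs=np.where(l==i); top=np.argmin(ys); p=plane(b,235+xs[ys==ys.min()].mean(),150+ys.min(),.083)[:2]-A; print(st[i],p,np.degrees(np.arctan2(p[1],p[0])))
r=red[:2]-A; print('red dir',np.degrees(np.arctan2(r[1],r[0])))
E
```

```text
[array([249.97222222, 145.91666667]), array([227.06976744, 154.27906977]), array([216., 175.]), None]
red [ 0.54999025 -0.16907603  0.044     ]
wrist2 rear [ 0.63443957 -0.04725113] front [ 0.62303331 -0.12683591]
wrist3 rear [ 0.63281631 -0.04734473] front [ 0.62443963 -0.12914709]
wrist5 rear [ 0.63345758 -0.04751108] front [ 0.62421939 -0.1277191 ]
1 (array([ 0.63454231, -0.04612946,  0.03614972]), np.float64(0.000714930917094053))
2 (array([ 0.62345334, -0.12802623,  0.04077375]), np.float64(0.002601201810219615))
1 (array([ 0.63397638, -0.04655425,  0.03747878]), np.float64(0.0005704237217405777))
2 (array([ 0.6256541 , -0.12810594,  0.03585394]), np.float64(0.001262510760401858))
1 (array([ 0.63471855, -0.04631434,  0.03569623]), np.float64(9.671661899005073e-05))
2 (array([ 0.6229867 , -0.12727644,  0.04360386]), np.float64(0.0010909084816849734))
red dir 113.02093650508564
```

{"fn": "send_rows", "kwargs": {"steps": [[[0.025,-0.025,0],[0,0,0.1],0.0],[[0.05,-0.053,0],[0,0,0.2],0.0],[[0.078,-0.08,0],[0,0,0.31],0.0],[[0.104,-0.108,0],[0,0,0.42],0.0],[[0.13,-0.135,0],[0,0,0.52],0.0]], "grip_force": 20}}

```text
time_s: 5.18
tool_pos: [0.6299, -0.0257, 0.1796]
tool_rot: [180.0, 0.1, -7.2]
force: [0.2, 0.1, 0.3]
grip_width: 0.0247
```

{"fn": "send_rows", "kwargs": {"steps": [[[0.005,-0.022,0.01],[0,0,0],0.0],[[0.005,-0.022,0.045],[0,0,0],0.0],[[0.005,-0.022,0.08],[0,0,0],0.0],[[0.005,-0.022,0.115],[0,0,0],0.0],[[0.005,-0.022,0.135],[0,0,0],0.0]]}}

```text
time_s: 5.6
tool_pos: [0.6343, -0.0061, 0.0402]
tool_rot: [179.9, 0.4, -6.8]
force: [-0.4, 0.9, -1.1]
grip_width: 0.0015
```

{"fn": "send_rows", "kwargs": {"steps": [[[0,0,0.004],[0,0,0],0.0],[[0,0,0.008],[0,0,0],0.0],[[0,0,0.012],[0,0,0],0.0],[[0,0,0.014],[0,0,0],0.0],[[0,0,0.014],[0,0,0],0.0]]}}

```text
time_s: 6.02
tool_pos: [0.6387, -0.0061, 0.0328]
tool_rot: [-180.0, -0.1, -6.9]
force: [0.0, -0.1, 0.2]
grip_width: 0.0003
```

```bash
python3 - <<'E'
from h import *
c=snap('wrist','wrist6');snap('scene','scene6')
o=env.get_obs(); print(o['tool_pos'],o['tool_rot'],o['time_s'],o['force'],o['grip_width'])
im=cv2.imread('pics/scene6.png')[130:220,220:340]; cv2.imwrite('pics/scene6z.png',cv2.resize(im,None,fx=6,fy=6,interpolation=cv2.INTER_CUBIC))
E
```

```text
[ 0.63869222 -0.00607475  0.03292481] [-1.79984508e+02 -1.28878666e-01 -6.87737040e+00] 6.1167 [-0.09487125  1.342932    1.21279715] 0.0004228764316381875
```

View pics/wrist6.png

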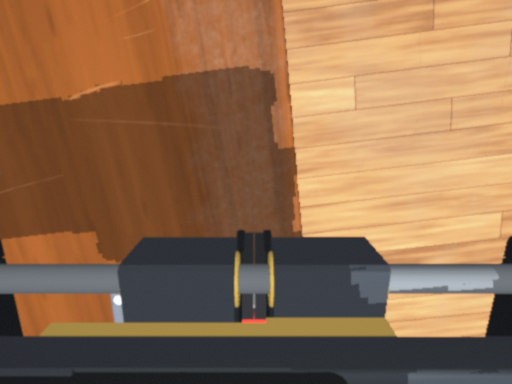

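View pics/scene6z.png

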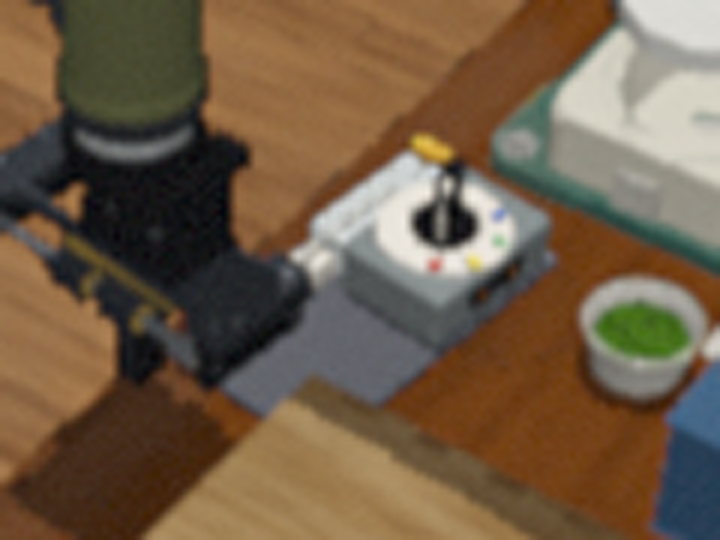

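{"fn": "send_rows", "kwargs": {"steps": [[[0,0.006,0.002],[0,0,0],0.0],[[0,0.012,0.002],[0,0,0],0.0],[[0,0.018,0.002],[0,0,0],0.0],[[0,0.024,0.002],[0,0,0],0.0],[[0,0.028,0.002],[0,0,0],0.0]]}}

```text
time_s: 6.53
tool_pos: [0.6343, -0.0356, 0.0297]
tool_rot: [180.0, -0.0, -7.0]
force: [-0.1, 0.6, -0.0]
grip_width: 0.0004
```

{"fn": "send_rows", "kwargs": {"steps": [[[0,0.002,0],[0,0,0],0.0],[[0,0.004,0],[0,0,0],0.0],[[0,0.006,0],[0,0,0],0.0],[[0,0.008,0],[0,0,0],0.0],[[0,0.01,0],[0,0,0],0.0]]}}

```text
time_s: 6.95
tool_pos: [0.6333, -0.0434, 0.0297]
tool_rot: [-180.0, -0.0, -6.8]
force: [-0.1, 1.2, 0.4]
grip_width: 0.0005
```

{"fn": "send_rows", "kwargs": {"steps": [[[0,0.002,0],[0,0,0],0.0],[[0,0.004,0],[0,0,0],0.0],[[0,0.006,0],[0,0,0],0.0],[[0,0.008,0],[0,0,0],0.0],[[0,0.01,0],[0,0,0],0.0]]}}

```text
time_s: 7.37
tool_pos: [0.632, -0.0539, 0.0296]
tool_rot: [180.0, -0.0, -6.9]
force: [0.3, 1.6, 0.8]
grip_width: 0.0007
```

```bash
python3 - <<'E'
from h import *
c=snap('wrist','wrist7');snap('scene','scene7')
o=env.get_obs(); print(o['tool_pos'],o['tool_rot'],o['time_s'],o['force'],o['grip_width'])
im=cv2.imread('pics/scene7.png')[130:220,220:340]; cv2.imwrite('pics/scene7z.png',cv2.resize(im,None,fx=6,fy=6,interpolation=cv2.INTER_CUBIC))
E
```

```text
[ 0.63191862 -0.05448856  0.02953618] [ 1.79969932e+02  1.83248148e-04 -6.91431049e+00] 7.4667 [ 0.65646352  0.0575909  -0.50985066] 0.00045823286230410126
```

View pics/scene7z.png

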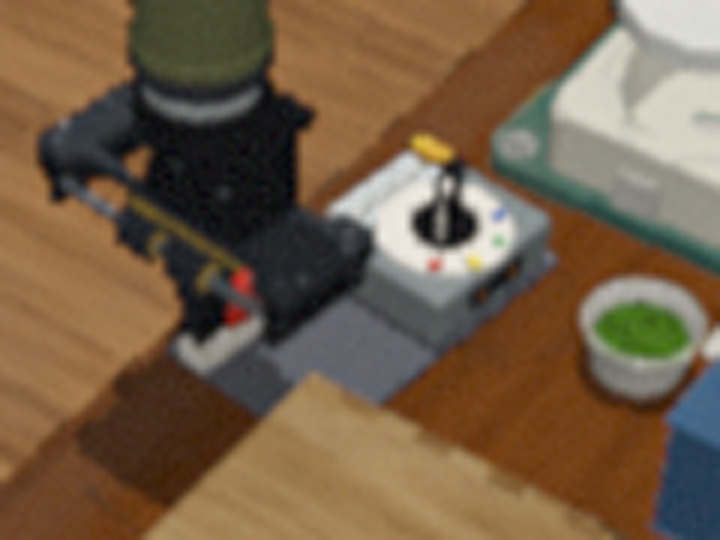

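{"fn": "send_rows", "kwargs": {"steps": [[[0,0.0015,0],[0,0,0],0.0],[[0,0.003,0],[0,0,0],0.0],[[0,0.0045,0],[0,0,0],0.0],[[0,0.006,0],[0,0,0],0.0],[[0,0.006,0],[0,0,0],0.0]]}}

```text
time_s: 7.88
tool_pos: [0.6312, -0.0603, 0.0295]
tool_rot: [180.0, 0.0, -6.9]
force: [0.1, 0.4, 0.6]
grip_width: 0.0004
```

{"fn": "send_rows", "kwargs": {"steps": [[[0,0.001,0],[0,0,0],0.0],[[0,0.002,0],[0,0,0],0.0],[[0,0.003,0],[0,0,0],0.0],[[0,0.003,0],[0,0,0],0.0],[[0,0.003,0],[0,0,0],0.0]]}}

```text
time_s: 8.3
tool_pos: [0.631, -0.0613, 0.0295]
tool_rot: [-179.9, 0.0, -6.8]
force: [0.3, 3.2, -0.9]
grip_width: 0.0004
```

{"fn": "send_rows", "kwargs": {"steps": [[[0,0.001,0],[0,0,0],0.0],[[0,0.002,0],[0,0,0],0.0],[[0,0.002,0],[0,0,0],0.0],[[0,0.002,0],[0,0,0],0.0],[[0,0.002,0],[0,0,0],0.0]]}}

```text
time_s: 8.72
tool_pos: [0.631, -0.0616, 0.0296]
tool_rot: [-179.8, -0.0, -6.8]
force: [1.2, 6.8, -1.5]
grip_width: 0.0005
```

Force climbs without movement, so the tip is on the stop. I'll back off slowly, rise, then look.

{"fn": "send_rows", "kwargs": {"steps": [[[0,-0.002,0],[0,0,0],0.0],[[0,-0.005,0],[0,0,0],0.0],[[0,-0.01,0],[0,0,0],0.0],[[0,-0.018,0],[0,0,0],0.0],[[0,-0.028,0],[0,0,0],0.0]]}}

```text
time_s: 9.13
tool_pos: [0.6341, -0.0378, 0.0296]
tool_rot: [179.9, -0.0, -7.0]
force: [-0.4, -0.0, -0.4]
grip_width: 0.0009
```

{"fn": "send_rows", "kwargs": {"steps": [[[0,-0.005,-0.03],[0,0,0],0.0],[[0,-0.005,-0.065],[0,0,0],0.0],[[0,-0.005,-0.1],[0,0,0],0.0],[[0,-0.005,-0.135],[0,0,0],0.0],[[0,-0.005,-0.16],[0,0,0],0.0]]}}

```text
time_s: 9.55
tool_pos: [0.6358, -0.0311, 0.1934]
tool_rot: [-180.0, -0.2, -6.8]
force: [0.3, 0.6, 0.8]
grip_width: -0.0
```

{"fn": "send_rows", "kwargs": {"steps": [[[-0.005,0.035,-0.01],[0,0,0],0.0],[[-0.01,0.07,-0.02],[0,0,0],0.0],[[-0.015,0.105,-0.03],[0,0,0],0.0],[[-0.02,0.14,-0.03],[0,0,0],0.0],[[-0.025,0.165,-0.03],[0,0,0],0.0]]}}

```text
time_s: 9.97
tool_pos: [0.5895, -0.1963, 0.2209]
tool_rot: [179.9, -0.1, -7.0]
force: [0.5, -0.3, -0.6]
grip_width: 0.0006
```

```bash
python3 - <<'E'
from m import *
c=snap('wrist','wrist8')
o=env.get_obs(); print(o['tool_pos'],o['tool_rot'],o['time_s'],o['force'])
im=cv2.imread('pics/wrist8.png')[20:245,165:315]; cv2.imwrite('pics/z8.png',cv2.resize(im,None,fx=2.6,fy=2.6,interpolation=cv2.INTER_CUBIC))
hsv=cv2.cvtColor(c['pixels'],cv2.COLOR_RGB2HSV)
m=cv2.inRange(hsv,(0,150,90),(8,255,255))|cv2.inRange(hsv,(174,150,90),(180,255,255)); m[240:]=0
cn=max(cv2.findContours(m,0,2)[0],key=cv2.contourArea); bx=cv2.boxPoints(cv2.minAreaRect(cn)); W=np.array([plane(c,*p,.04)[:2] for p in bx]); o=np.argsort(W[:,1])
r,f=W[o[2:]].mean(0),W[o[:2]].mean(0); d=r-f; print(r,f,np.degrees(np.arctan2(-d[0],d[1])))
b,pb=marks('wrist8'); print(pb)
if all(p is not None for p in pb): print(fit(b,pb))
E
```

```text
[ 0.58692537 -0.20263616  0.22040658] [ 1.79639692e+02 -9.23170138e-03 -7.44292860e+00] 10.0167 [-1.58269387 -4.4576075  -0.29690221]
[ 0.63056839 -0.07563474] [ 0.62258245 -0.15279844] -5.9087054360312035
[array([212.4 , 159.04]), array([199.5, 175.5]), array([200.2173913 , 196.08695652]), None]
```

View pics/wrist8.png

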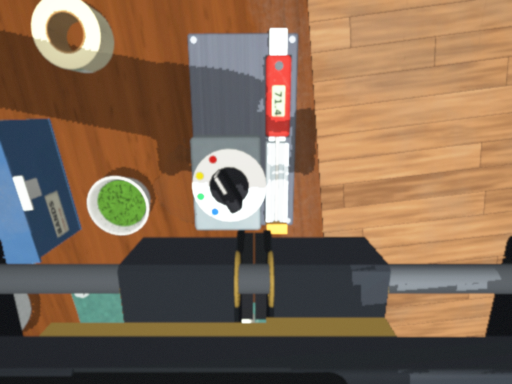

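View pics/z8.png

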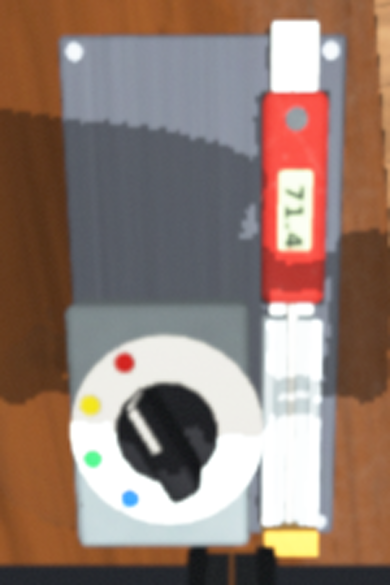

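{"fn": "send_rows", "kwargs": {"steps": [[[0,0,0],[0,0,0],0.0],[[0,0,0],[0,0,0],0.0],[[0,0,0],[0,0,0],0.0],[[0,0,0],[0,0,0],0.0],[[0,0,0],[0,0,0],0.0]]}}

```text
time_s: 10.43
tool_pos: [0.5906, -0.1909, 0.2195]
tool_rot: [-180.0, 0.0, -6.7]
force: [0.2, 0.1, -0.2]
grip_width: 0.0005
```

```bash
python3 - <<'E'
from m import *
c=snap('wrist','wrist9')
hsv=cv2.cvtColor(c['pixels'],cv2.COLOR_RGB2HSV)
m=cv2.inRange(hsv,(0,150,90),(8,255,255))|cv2.inRange(hsv,(174,150,90),(180,255,255)); m[235:]=0
cn=max(cv2.findContours(m,0,2)[0],key=cv2.contourArea); bx=cv2.boxPoints(cv2.minAreaRect(cn)); W=np.array([plane(c,*p,.04)[:2] for p in bx]); o=np.argsort(W[:,1])
print(W[o[2:]].mean(0),W[o[:2]].mean(0))
mb=cv2.inRange(hsv,(18,100,120),(28,255,255)); mb[:, :240]=0; mb[:200]=0; mb[245:]=0
cn=max(cv2.findContours(mb,0,2)[0],key=cv2.contourArea);x,y,w,h=cv2.boundingRect(cn);print(x,y,w,h,plane(c,x+w/2,y,.044))
E=None
print(env.get_obs()['force'],env.get_obs()['tool_pos']); env.sign_off()
E
```

```text
[ 0.63103284 -0.07502151] [ 0.62118777 -0.15297017]
267 227 21 11 [ 0.61219167 -0.24844405  0.044     ]
[-0.08537338 -0.07256356  0.118035  ] [ 0.59054083 -0.19125515  0.21948625]
the job is handed in; nothing more can be done
```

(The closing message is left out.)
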